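Lay out a shaft repair kit on its silhouette tiles

TASK

Lay out the shaft repair kit: set the large ball bearing, the steel shaft collar, the hexagon nut and the long pin each flat and centred on the grey tile whose black silhouette has its shape and size, the pin lying along its silhouette (either end first), the others turned any way. Leave the small sealed bearing and the bronze bush standing where they are.

Things in the scene. Friction and masses are not known exactly. Their poses are not given: they have to be found in the camera images.
- bearing_a: large ball bearing, a bright flat ring with a dark brown seal between its races, of 52 mm outside diameter, about 25 mm bore and 15 mm height, lying flat. Origin: centre of its underside, on its axis; own z is the axis, upright as it lies.
- collar_steel: plain steel shaft collar, a thick solid ring of 42 mm outside diameter, about 20 mm bore and 14 mm height, lying flat. Origin: centre of its underside, on its axis; own z is the axis, upright as it lies.
- nut_m20: steel hexagon nut, 30 mm across the flats (across own y), 34 mm across the corners (along own x), 16 mm high, lying flat. Origin: centre of its underside, on its axis; own z is the axis, upright as it lies.
- pin_long: straight plain steel pin, 120 mm long (along own y) and 12 mm thick, lying on the bench. Origin: middle of its underside, at half length; own z points up.
- tile_bearing: grey laminate tile fixed to the bench, 140 (own x) x 80 (own y) x 6 mm thick, lying flat with its long side roughly away from the robot; at its middle, in black, the life-size flat silhouette of the large bearing: a 52 mm disc with a 25 mm grey middle; nothing stands proud of the tile by more than 1 mm. Origin: centre of the tile's underside, exactly below the centre of the silhouette; the top face is 6 mm above the origin.
- tile_collar: grey laminate tile fixed to the bench, 140 (own x) x 80 (own y) x 6 mm thick, lying flat with its long side roughly away from the robot; at its middle, in black, the life-size flat silhouette of the shaft collar: a 42 mm disc with a 20 mm grey middle; nothing stands proud of the tile by more than 1 mm. Origin: centre of the tile's underside, exactly below the centre of the silhouette; the top face is 6 mm above the origin.
- tile_nut: grey laminate tile fixed to the bench, 140 (own x) x 80 (own y) x 6 mm thick, lying flat with its long side roughly away from the robot; at its middle, in black, the life-size flat silhouette of the nut: a hexagon 30 mm across flats with a 20 mm grey middle; nothing stands proud of the tile by more than 1 mm. Origin: centre of the tile's underside, exactly below the centre of the silhouette; the top face is 6 mm above the origin.
- tile_pin: grey laminate tile fixed to the bench, 140 (own x) x 80 (own y) x 6 mm thick, lying flat with its long side roughly away from the robot; at its middle, in black, the life-size flat silhouette of the pin: a 120 x 12 mm bar that lies along the tile's own x (long side); nothing stands proud of the tile by more than 1 mm. Origin: centre of the tile's underside, exactly below the centre of the silhouette; the top face is 6 mm above the origin.
- bearing_b: bystander, to be left alone: small ball bearing with a black seal, 35 mm outside diameter, 11 mm high, lying flat behind the parts. Origin: centre of its underside, on its axis; own z is the axis, upright as it lies.
- bush_bronze: bystander, to be left alone: plain bronze bush, an upright tube 28 mm in diameter and 26 mm high, standing behind the parts. Close behind it stands a fixed, open cardboard carton about 0.2 m tall with its flaps up (it fills roughly x = 0.56 to 0.85, y = 0.0 to 0.34): carry things round in front of it or well above it. Origin: centre of its underside, on its axis; own z is the axis, upright as it lies.

How it is judged (in metres and radians):
At the end, for the whole second after the job is handed in: Each of the four parts rests flat on its own tile with its centre within 10 mm of the silhouette's centre (horizontally); bearing, collar and nut tilted less than 0.12 rad; the pin within 0.2 rad of its silhouette's direction, either way round; all at rest (horizontal distance between bearing_a and tile_bearing below 0.01 m and z of bearing_a in the frame of tile_bearing between 0.003 and 0.01 m and linear speed of each of bearing_a, collar_steel, nut_m20, pin_long below 0.02 m/s and angle between each of bearing_a, collar_steel, nut_m20's own z axis and vertical below 0.12 rad and horizontal distance between collar_steel and tile_collar below 0.01 m and z of collar_steel in the frame of tile_collar between 0.003 and 0.01 m and horizontal distance between nut_m20 and tile_nut below 0.01 m and z of nut_m20 in the frame of tile_nut between 0.003 and 0.01 m and horizontal distance between pin_long and tile_pin below 0.01 m and z of pin_long in the frame of tile_pin between 0.003 and 0.01 m and angle between the y axis of pin_long and the x axis of tile_pin, either way round below 0.2 rad); the robot touches nothing.
It fails at once if the small sealed bearing is moved by more than 15 mm (distance of bearing_b from where it was at the start of the episode above 0.015 m).
It fails at once if the bronze bush is moved by more than 15 mm (distance of bush_bronze from where it was at the start of the episode above 0.015 m).
It also fails if it takes over 118 s, if anything falls off the work surface, if the arm or the gripper's body presses on something with over 40 N, if the wrist force passes 120 N, or if a joint passes its speed limit or range.

ROBOT

A 6-joint arm with a two-finger parallel gripper is mounted at the origin on a cart in front of the work surface, level with it; the furniture and walls round the work are solid. World frame = base frame: x ahead of the robot, y to its left, z up, the work surface at z = 0. Lengths are in mm, angles in degrees, forces in N, time in s.
With the tool pointing down it reaches from about 375 to 925 mm from the base axis. Payload 5.7 kg.
Tool frame: the origin (TCP) lies at the centre of the arm's flange, where the gripper is bolted on; the fingertips stand 173 mm ahead of it and the grasp point (between the pads) lies 155 mm ahead of it (arm.nose_length is the distance from the TCP to the fingertips, in mm); z points along the fingers, y is the line along which they close (so a half turn about z gives the same grasp; the last joint's range is limited). The gripper opens to 85 mm and grips with 20 to 120 N. Pads are 22 mm wide; open, the fingers measure 114 mm over their backs; the gripper's body (76 mm by 85 mm) begins 54 mm behind the grasp point. The pads swing forward as they close: fully open they stand 13 mm farther back than shut.
Start: joints at [-72.37, 20.558, 86.54, -0, 72.909, -6.595], TCP at [246.177, -547.159, 404.667] pointing down, gripper open.
Joint ranges: [-170.27, 170.27], [-57.76, 135], [12.27, 136.19], [-55.21, 235.2], [11.17, 155.16], [-170.74, 170.74]. Speed limits (degrees/s): [136.94, 136.94, 180, 180, 180, 180].

INTERFACE

Orientations are given as a 3x3 rotation matrix whose columns are the frame's x, y, z axes.
In Python, from bench import status, optics, finish_job, spotter, arm gives the robot as it stands.
- The arm moves only by the tool move_arm, never from a script. Its argument "moves" is a list of rows, each a list of 6 numbers: the shift along the world's x, y, z in mm, then the turn, a rotation vector about the world's x, y, z in rad. A call has 1 to 10 rows; each row is the pose to reach, as a shift and turn from the pose commanded when the call began; what a row does not reach only later rows make up. A row lasts 1/8 s, in which the tool goes at most 62.5 mm and 10.7 degrees, less where a joint would pass 70% of its speed; a pose out of reach is approached as far as the arm can. A call with a gripper value outside its range is refused whole. "claw" is the closure, from 0 (fully open) to 1 (shut), set as the call begins (left out, the last holds). The fingers move at their own pace and stop on an object; "squeeze" is the grip in N (left out, the last holds). Time passes only in rows, so rows that repeat a pose let the fingers close. It gives the time, the measured TCP pose, the force, the opening and the grip force at its end, in the units of the state.
- status.get_obs(): the state, without advancing time (a new reading comes with each control period).
- optics.grab_frame(name): name is "scene" or "top" or "wrist"; returns a dict with "pixels" (400x640x3 uint8, blue, green, red), "vertical_fov" (degrees; the focal length in pixels is half the picture's height over the tangent of half this angle, whatever the lens; pixels are square), "cx", "cy" (the principal point, pixels), "view" (4x4, takes a point from world to camera coordinates). Camera axes: x right, y down, z forward; pixel columns grow to the right and rows downward; lengths in mm; the calibration is good to about 2 mm. The wrist camera is an equidistant fisheye: a pixel r from the principal point sees the ray r / f radians off the axis. A picture is of the moment at which its call begins. There is no depth.
- finish_job(): hands the job in; it is judged then, once.
Trained networks look in the newest picture that a camera, given by its name, has taken for a name from the list of things; names that differ only in an ending like _2 or _b are one class to them, and where a whole thing is asked for, a point or a joint stands for the part that bears it (a point fixed in the world has none). Each returns a list of dicts, best first, with "conf" (0 to 1); they miss things now and then, are a little off and sometimes report something else, mostly with a low value. They report only what shows in the picture. A call takes as long as a camera call.
- spotter.boxes_of(camera, label): "at" ([x, y, z] in mm, in the coordinates of the camera as it stood for that picture, good to about 4 mm: the middle of the surface that is visible of it).
- spotter.cut_out(camera, label): "mask" (400x640 bool, what is visible of it).
The state is a dict: "time": time; "qpos": joint angles; "qd": joint speeds; "effort": joint torques, N m; "tool_pos": TCP position; "orientation": TCP orientation; "force": force on the tool from outside, world axes, zero at the start; "wrist_torque": the same for the moment, N m; "width": finger opening in mm; "gripper_force": force on a finger pad.
Only numpy, scipy, OpenCV 4.12 (cv2) and the standard library are available. Lean on these libraries where they do the work, as an engineer would, in place of code of your own. Each camera call takes 0.05 s, during which the arm holds its last target. There are 200 camera calls.

## Working session

There is one attempt and no reset: what is moved stays moved. The work goes in short steps, Python scripts to look and compute and a tool call to move; the robot and the scene stay as the last step left them, time stands still between calls to the robot, and variables do not carry over. Pictures are saved under pics/ and viewed, at most 14 in all, crops included, and the job is handed in when it is done.

Besides the shell and the picture viewer there is one more tool, called after "Request:" as name([rows], argument=value, ...), one row to a line, values as JSON. move_arm: Moves the arm, as the interface text tells. Its arguments: {"type":"object","properties":{"moves":{"type":"array"},"claw":{"type":"number"},"squeeze":{"type":"number"}},"required":["moves"]}

```bash
mkdir -p pics; cat > h.py <<'E'
import numpy as np, cv2
from bench import status, optics, finish_job, spotter, arm
def ray(fr,u,v,fish=False):
    f=200/np.tan(np.radians(fr['vertical_fov'])/2)
    d=np.array([u-fr['cx'],v-fr['cy']],float)
    if fish:
        r=np.linalg.norm(d);t=r/f
        c=np.r_[d/max(r,1e-9)*np.sin(t),np.cos(t)]
    else: c=np.r_[d/f,1]
    V=np.array(fr['view']);R=V[:3,:3]
    return -R.T@V[:3,3],R.T@c
def onz(fr,u,v,z,fish=False):
    o,d=ray(fr,u,v,fish);return o+d*(z-o[2])/d[2]
def w(fr,p):
    V=np.array(fr['view']);return V[:3,:3].T@(np.array(p)-V[:3,3])
E
python3 - <<'E'
from h import *
for c in ['scene','top']:
    fr=optics.grab_frame(c);cv2.imwrite(f'pics/{c}0.png',fr['pixels'])
    print(c,fr['vertical_fov'],w(fr,[0,0,0]).round())
    for n in ['bearing_a','collar_steel','nut_m20','pin_long','tile_bearing','tile_collar','tile_nut','tile_pin','bush_bronze']:
        print(n,[(w(fr,d['at']).round().tolist(),round(d['conf'],2)) for d in spotter.boxes_of(c,n)][:5])
print(status.get_obs()['time'],status.get_obs()['orientation'])
E
```

```text
scene 49.5128382125305 [-156.  645.  786.]
bearing_a [([443.0, 290.0, 14.0], 0.83), ([542.0, 132.0, 10.0], 0.55), ([605.0, -308.0, 2.0], 0.24)]
collar_steel [([432.0, 392.0, 10.0], 0.53)]
nut_m20 [([435.0, 395.0, 12.0], 0.57), ([440.0, 165.0, 13.0], 0.53)]
pin_long [([424.0, 67.0, 9.0], 0.47)]
tile_bearing []
tile_collar [([603.0, -306.0, 2.0], 0.82)]
tile_nut [([449.0, -128.0, 5.0], 0.88)]
tile_pin [([605.0, -135.0, 6.0], 0.93), ([450.0, -129.0, 7.0], 0.18)]
bush_bronze [([530.0, 237.0, 17.0], 0.53)]
top 47.645920827203796 [ 382.   35. 1492.]
bearing_a [([444.0, 279.0, 12.0], 0.46)]
collar_steel []
nut_m20 [([437.0, -144.0, 5.0], 0.36)]
pin_long [([431.0, 70.0, 13.0], 0.67)]
tile_bearing [([434.0, -316.0, 9.0], 0.58)]
tile_collar [([611.0, -316.0, 2.0], 0.95)]
tile_nut [([438.0, -143.0, 8.0], 0.62)]
tile_pin [([609.0, -139.0, 7.0], 0.83)]
bush_bronze [([532.0, 230.0, 25.0], 0.59)]
1.0 [[ 9.11941027e-01  4.10321293e-01  3.22258835e-06]
 [ 4.10321292e-01 -9.11941025e-01  7.05673938e-05]
 [ 3.18941148e-05 -6.30310049e-05 -9.99999998e-01]]
```

View pics/top0.png

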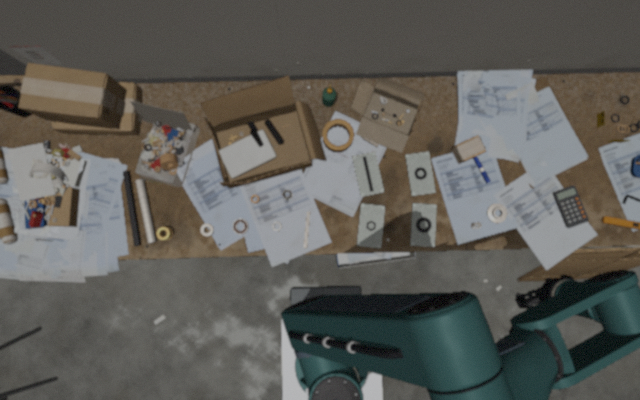

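View pics/scene0.png

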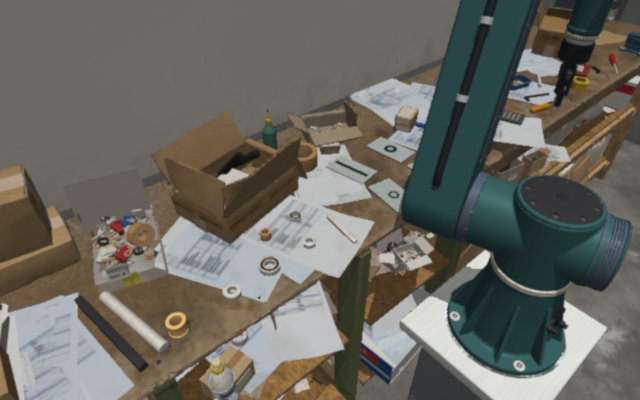

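Request:
move_arm([
  [274, 322, 0, 0, 0, -0.4228],
  [274, 322, 0, 0, 0, -0.4228],
  [274, 322, 0, 0, 0, -0.4228],
  [274, 322, 0, 0, 0, -0.4228],
  [274, 322, 0, 0, 0, -0.4228],
  [274, 322, 0, 0, 0, -0.4228],
  [274, 322, 0, 0, 0, -0.4228],
  [274, 322, 0, 0, 0, -0.4228],
  [274, 322, 0, 0, 0, -0.4228],
  [274, 322, 0, 0, 0, -0.4228],
])

```text
time: 2.25
tool_pos: [519.5, -226.2, 404.6]
orientation: [[1.0, -0.001, -0.0], [-0.001, -1.0, -0.0], [-0.0, 0.0, -1.0]]
force: [-0.5, 0.3, -0.7]
width: 85.5
gripper_force: 0.0
```

```bash
cat > look.py <<'E'
from h import *
import sys
def look(name,labels):
    fr=optics.grab_frame('wrist');cv2.imwrite(f'pics/{name}.png',fr['pixels'])
    np.savez(f'pics/{name}.npz',**{k:np.array(v) for k,v in fr.items()})
    print(fr['vertical_fov'],w(fr,[0,0,0]).round())
    for n in labels:
        b=spotter.boxes_of('wrist',n);m=spotter.cut_out('wrist',n)
        print(n,[(w(fr,d['at']).round(1).tolist(),round(d['conf'],2)) for d in b][:3])
        for d in m[:3]:
            ys,xs=np.nonzero(d['mask']);print('   mask',round(d['conf'],2),len(xs),xs.mean().round(1),ys.mean().round(1),onz(fr,xs.mean(),ys.mean(),6,True).round(1)[:2])
    s=status.get_obs();print(s['time'],s['tool_pos'])
look(sys.argv[1],sys.argv[2:])
E
python3 look.py t1 tile_bearing tile_collar tile_nut tile_pin
```

```text
65.70646984690485 [ 590. -225.  375.]
tile_bearing [([449.5, -309.5, 5.0], 0.64), ([446.2, 161.7, 19.1], 0.57), ([451.4, -141.1, 7.3], 0.21)]
   mask 0.9 5690 385.9 222.7 [ 445.1 -312. ]
tile_collar [([606.6, -311.2, 8.0], 0.89)]
   mask 0.6 7407 389.8 93.0 [ 609.  -309.9]
tile_nut [([451.5, -141.9, 6.8], 0.67)]
   mask 0.82 5817 255.3 220.8 [ 448.2 -143. ]
tile_pin [([614.7, -133.9, 3.4], 0.88), ([551.3, 126.6, 11.7], 0.26)]
   mask 0.55 7296 245.9 91.2 [ 611.6 -138.6]
2.7 [ 520.05388619 -225.37716015  404.69427811]
```

View pics/t1.png

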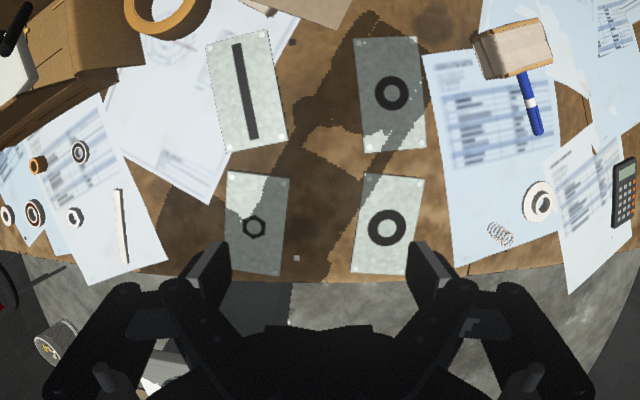

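```bash
cat > sil.py <<'E'
from h import *
import sys
# args: png-name z then u,v,half,thr,sign(d dark / b bright) ...
def blob(fr,u,v,h,thr,mode,z,fish=True):
    g=cv2.cvtColor(fr['pixels'],cv2.COLOR_BGR2GRAY)
    x0,y0=max(u-h,0),max(v-h,0);s=g[y0:v+h,x0:u+h]
    b=((s<thr) if mode=='d' else (s>thr)).astype(np.uint8)
    cs,_=cv2.findContours(b,cv2.RETR_EXTERNAL,cv2.CHAIN_APPROX_NONE)
    c=max(cs,key=cv2.contourArea)[:,0]+[x0,y0]
    P=np.array([onz(fr,*p,z,fish)[:2] for p in c],np.float32)
    r=cv2.minAreaRect(P);ci=cv2.minEnclosingCircle(P)
    M=cv2.moments(P.reshape(-1,1,2))
    d=r[2]; box=cv2.boxPoints(r); e=[box[1]-box[0],box[2]-box[1]];L=max(e,key=np.linalg.norm)
    print((u,v),'cen',np.round([M['m10']/M['m00'],M['m01']/M['m00']],1),'rect',np.round(r[0],1),np.round(r[1],1),'long dir deg',round(np.degrees(np.arctan2(L[1],L[0])),1),'circ',np.round(ci[0],1),round(ci[1],1))
if __name__=='__main__':
    fr=dict(np.load(f'pics/{sys.argv[1]}.npz'));
    for a in sys.argv[3:]:
        u,v,h,t,m=a.split(',');blob(fr,int(u),int(v),int(h),int(t),m,float(sys.argv[2]))
E
python3 sil.py t1 6 391,93,24,70,d 387,228,25,70,d 254,227,18,70,d 245,91,51,70,d; python3 sil.py t1 6 391,93,24,50,d 387,228,25,90,d 254,227,18,90,d
```

```text
(391, 93) cen [ 609.4 -312. ] rect [ 609.5 -312.1] [40.9 41. ] long dir deg -24.4 circ [ 609.3 -312. ] 21.0
(387, 228) cen [ 437.9 -313.7] rect [ 437.7 -313.6] [49.4 48.6] long dir deg 46.5 circ [ 437.9 -313.7] 25.0
(254, 227) cen [ 439.7 -140. ] rect [ 440.  -139.8] [28.3 32.8] long dir deg -3.7 circ [ 439.9 -140.2] 16.5
(245, 91) cen [ 638.8 -131.9] rect [ 632.  -133.3] [79.   9.4] long dir deg 10.7 circ [ 631.7 -131.8] 39.6
(391, 93) cen [ 609.3 -311.9] rect [ 609.1 -311.6] [39.  39.7] long dir deg -87.7 circ [ 609.2 -311.9] 20.4
(387, 228) cen [ 437.8 -313.6] rect [ 437.7 -313.6] [49.5 48.7] long dir deg 46.5 circ [ 437.9 -313.4] 25.4
(254, 227) cen [ 439.8 -140. ] rect [ 440.6 -139.8] [31.  34.2] long dir deg -3.6 circ [ 440.1 -140.1] 17.6
```

Request:
move_arm([
  [-55, 300, 0, 0, 0, 0],
  [-110, 430, -30, 0, 0, 0],
  [-110, 430, -30, 0, 0, 0],
  [-110, 430, -30, 0, 0, 0],
  [-110, 430, -30, 0, 0, 0],
  [-110, 430, -30, 0, 0, 0],
  [-110, 430, -30, 0, 0, 0],
  [-110, 430, -30, 0, 0, 0],
  [-110, 430, -30, 0, 0, 0],
  [-110, 430, -30, 0, 0, 0],
])

```text
time: 3.95
tool_pos: [410.7, 203.8, 374.8]
orientation: [[1.0, -0.001, 0.0], [-0.001, -1.0, -0.0], [0.0, 0.0, -1.0]]
force: [-0.2, -1.3, 1.0]
width: 85.1
gripper_force: 0.0
```

```bash
python3 look.py p1 bearing_a collar_steel nut_m20 pin_long bush_bronze
```

```text
65.70646984690485 [481. 205. 345.]
bearing_a [([551.1, 133.6, 10.5], 0.76), ([451.2, 285.2, 19.5], 0.57)]
   mask 0.94 704 385.9 47.6 [550.1 131.3]
   mask 0.71 1518 244.6 137.6 [449.7 287.3]
collar_steel [([446.2, 394.9, 17.1], 0.77)]
   mask 0.79 816 160.1 148.3 [441.8 395.5]
nut_m20 [([444.4, 166.2, 24.0], 0.65)]
   mask 0.71 568 353.5 139.1 [446.9 166.6]
pin_long [([439.5, 71.9, 11.2], 0.89)]
   mask 0.94 1233 435.2 151.8 [434.6  70.2]
   mask 0.45 1925 627.6 60.2 [ 610.9 -302.4]
bush_bronze [([532.8, 231.0, 27.8], 0.88)]
   mask 0.79 518 287.7 55.2 [539.6 237.9]
4.5 [410.21491725 204.71589175 374.67765239]
```

View pics/p1.png

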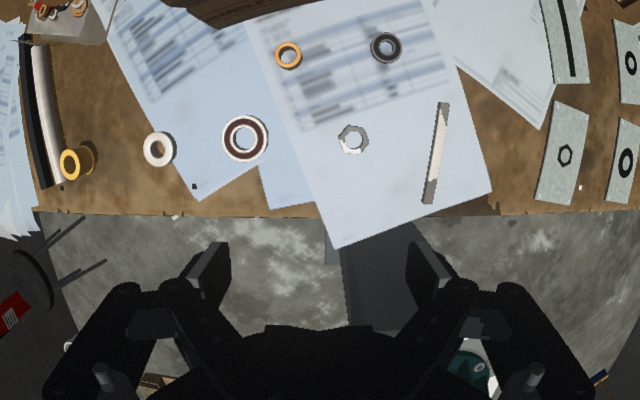

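```bash
python3 sil.py t1 6 245,91,54,60,d 245,91,54,50,d
cat > pose.py <<'E'
from h import *
import sys
def pose(fr,mask,z,name):
    cs,_=cv2.findContours(mask.astype(np.uint8),cv2.RETR_EXTERNAL,cv2.CHAIN_APPROX_NONE)
    c=max(cs,key=cv2.contourArea)[:,0]
    P=np.array([onz(fr,*p,z,True)[:2] for p in c],np.float32)
    r=cv2.minAreaRect(P);b=cv2.boxPoints(r);L=max([b[1]-b[0],b[2]-b[1]],key=np.linalg.norm)
    print(name,'rect',np.round(r[0],1),np.round(r[1],1),'long',round(float(np.degrees(np.arctan2(L[1],L[0]))),1),'circ',np.round(cv2.minEnclosingCircle(P)[0],1))
    if name=='nut_m20':
        w=[];A=np.radians(np.arange(0,60,2))
        for a in A: q=P@[np.cos(a),np.sin(a)];w.append(np.ptp(q)+np.ptp(P@[np.cos(a+np.pi/3),np.sin(a+np.pi/3)])+np.ptp(P@[np.cos(a+2*np.pi/3),np.sin(a+2*np.pi/3)]))
        print('flat normal deg mod 60',np.degrees(A[np.argmin(w)]),np.round(np.array(w)/3,1))
if __name__=='__main__':
    fr=optics.grab_frame('wrist')
    for a in sys.argv[1:]:
        n,z=a.split(':')
        for d in spotter.cut_out('wrist',n)[:3]: pose(fr,d['mask'],float(z),n)
E
python3 pose.py bearing_a:12 collar_steel:11 nut_m20:12 pin_long:8
```

```text
(245, 91) cen [ 568.6 -197.3] rect [ 572.1 -194.7] [12.  51.5] long dir deg -0.8 circ [ 572.1 -194.6] 26.4
bearing_a rect [449.4 285.9] [52.4 52.1] long 87.7 circ [450.2 286. ]
bearing_a rect [548.7 132.5] [32.8 35.6] long -43.1 circ [549.5 133. ]
collar_steel rect [442.2 393.9] [46.9 42.4] long 86.2 circ [441.9 394. ]
nut_m20 rect [446.9 167.8] [30.5 32.7] long -89.4 circ [446.8 167.9]
flat normal deg mod 60 52.0 [31.9 32.2 32.5 32.8 33.  33.3 33.5 33.6 33.7 33.9 33.9 34.  33.9 33.9
 33.8 33.6 33.5 33.4 33.3 33.1 32.9 32.7 32.4 32.1 31.8 31.6 31.5 31.5
 31.6 31.7]
pin_long rect [433.1  70.6] [ 17.5 121.2] long -6.7 circ [433.1  70.6]Traceback (most recent call last):
  File "sil.py", line 18, in <module>
    u,v,h,t,m=a.split(',');blob(fr,int(u),int(v),int(h),int(t),m,float(sys.argv[2]))
                           ~~~~^^^^^^^^^^^^^^^^^^^^^^^^^^^^^^^^^^^^^^^^^^^^^^^^^^^^^
  File "sil.py", line 9, in blob
    c=max(cs,key=cv2.contourArea)[:,0]+[x0,y0]
      ~~~^^^^^^^^^^^^^^^^^^^^^^^^
ValueError: max() iterable argument is empty
```

Request:
move_arm([
  [20, 40, 0, 0, 0, 0],
  [40, 81, -20, 0, 0, 0],
  [40, 81, -80, 0, 0, 0],
  [40, 81, -140, 0, 0, 0],
  [40, 81, -180, 0, 0, 0],
  [40, 81, -201, 0, 0, 0],
  [40, 81, -201, 0, 0, 0],
  [40, 81, -201, 0, 0, 0],
], claw=0.1, squeeze=40)

```text
time: 5.75
tool_pos: [450.6, 286.1, 174.4]
orientation: [[1.0, 0.0, 0.001], [0.0, -1.0, 0.001], [0.001, -0.001, -1.0]]
force: [0.5, -0.1, 0.4]
width: 76.5
gripper_force: 0.0
```

```bash
python3 look.py b1 bearing_a; python3 pose.py bearing_a:15
```

```text
65.70646984690485 [521. 288. 144.]
bearing_a [([456.1, 289.3, 16.1], 0.8), ([550.8, 138.2, 13.1], 0.69)]
   mask 0.8 7809 320.8 256.6 [449.1 286.6]
   mask 0.61 2192 584.4 81.1 [550.1 132.3]
5.9 [450.79789525 286.14815813 174.9441158 ]
bearing_a rect [451.5 286.5] [51.9 55.9] long -0.0 circ [451.6 286.9]
bearing_a rect [548.1 140.5] [33.2 43.6] long -77.3 circ [548.2 140.5]
```

View pics/b1.png

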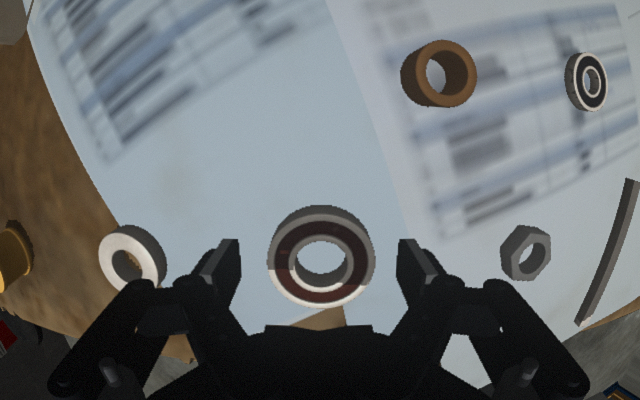

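Request:
move_arm([
  [0, 0, 0, 0, 0, 0],
  [0, 0, 0, 0, 0, 0],
  [0, 0, 0, 0, 0, 0],
  [0, 0, 0, 0, 0, 0],
  [0, 0, 0, 0, 0, 0],
], claw=1, squeeze=40)

```text
time: 6.62
tool_pos: [450.3, 285.9, 174.4]
orientation: [[1.0, -0.0, 0.001], [-0.0, -1.0, 0.0], [0.001, -0.0, -1.0]]
force: [-1.5, -0.1, 7.5]
width: 50.0
gripper_force: 40.3
```

Request:
move_arm([
  [0, 0, 30, 0, 0, 0],
  [0, -20, 80, 0, 0, 0],
  [0, -80, 80, 0, 0, 0],
  [0, -140, 80, 0, 0, 0],
  [0, -200, 80, 0, 0, 0],
  [0, -260, 80, 0, 0, 0],
  [-6, -320, 80, 0, 0, 0],
  [-12, -380, 80, 0, 0, 0],
  [-12, -440, 80, 0, 0, 0],
  [-12, -500, 80, 0, 0, 0],
])

```text
time: 7.88
tool_pos: [437.6, -216.1, 253.7]
orientation: [[1.0, -0.001, 0.0], [-0.001, -1.0, 0.0], [0.0, -0.0, -1.0]]
force: [1.2, 0.8, -1.2]
width: 49.8
gripper_force: 42.9
```

Request:
move_arm([
  [0, -50, 0, 0, 0, 0],
  [0, -85, 0, 0, 0, 0],
  [0, -99, -30, 0, 0, 0],
  [0, -99, -60, 0, 0, 0],
  [0, -99, -68, 0, 0, 0],
  [0, -99, -68, 0, 0, 0],
  [0, -99, -68, 0, 0, 0],
])

```text
time: 8.75
tool_pos: [438.6, -313.2, 186.6]
orientation: [[1.0, 0.0, 0.001], [0.0, -1.0, -0.001], [0.001, 0.001, -1.0]]
force: [-0.3, -0.6, -1.7]
width: 50.2
gripper_force: 42.8
```

```bash
python3 look.py b2 bearing_a;python3 pose.py bearing_a:21
```

```text
65.70646984690485 [ 509. -312.  157.]
bearing_a [([443.4, -310.3, 33.3], 0.55)]
   mask 0.96 7718 318.2 255.7 [ 431.3 -311.7]
8.9 [ 438.61595561 -313.26576622  186.63595775]
bearing_a rect [ 436.7 -311.9] [54.2 58.5] long -15.4 circ [ 436.5 -311.5]
```

View pics/b2.png

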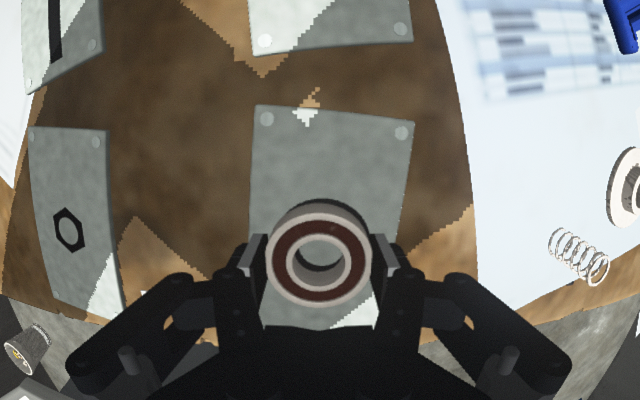

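Request:
move_arm([
  [0, 0, -3, 0, 0, 0],
  [0, 0, -5, 0, 0, 0],
  [0, 0, -5.5, 0, 0, 0],
  [0, 0, -5.5, 0, 0, 0],
])

```text
time: 9.5
tool_pos: [438.1, -313.1, 180.5]
orientation: [[1.0, -0.0, -0.0], [-0.0, -1.0, 0.0], [-0.0, -0.0, -1.0]]
force: [-0.5, 2.0, 5.5]
width: 50.4
gripper_force: 43.5
```

Request:
move_arm([
  [0, 0, 0, 0, 0, 0],
  [0, 0, 0, 0, 0, 0],
  [0, 0, 0, 0, 0, 0],
  [0, 0, 10, 0, 0, 0],
  [0, 0, 40, 0, 0, 0],
  [0, 0, 100, 0, 0, 0],
  [0, 0, 150, 0, 0, 0],
  [0, 0, 170, 0, 0, 0],
  [0, 0, 170, 0, 0, 0],
], claw=0.1)

```text
time: 10.62
tool_pos: [438.6, -313.5, 352.5]
orientation: [[1.0, 0.0, 0.004], [0.0, -1.0, -0.003], [0.004, 0.003, -1.0]]
force: [0.2, -0.7, -1.0]
width: 77.1
gripper_force: 0.0
```

```bash
python3 look.py b3 bearing_a tile_pin;python3 pose.py bearing_a:19
```

```text
65.70646984690485 [ 509. -312.  323.]
bearing_a [([442.5, -311.7, 23.9], 0.87), ([552.8, 125.7, 14.9], 0.78)]
   mask 0.8 314 18.3 109.4 [550.4 131.4]
   mask 0.69 1869 316.9 180.3 [ 434.6 -311.5]
tile_pin [([592.5, -141.2, 3.9], 0.65), ([442.2, 65.5, 13.0], 0.32)]
   mask 0.91 5564 162.5 42.6 [ 592.2 -142.4]
   mask 0.24 340 18.2 109.4 [550.5 131.7]
10.875 [ 437.71658227 -312.75476622  348.73092445]
bearing_a rect [548.8 114.2] [46.6 33.3] long 82.5 circ [549.6 114.1]
bearing_a rect [ 438.  -310.1] [54.3 51.7] long 1.1 circ [ 437.9 -310.9]
```

View pics/b3.png

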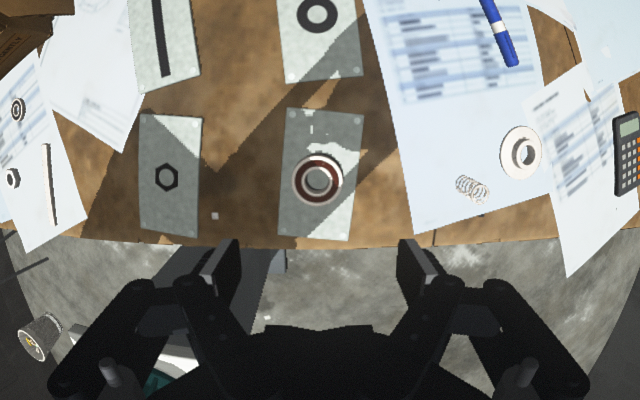

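Request:
move_arm([
  [0, 62, 0, 0, 0, 0],
  [0, 124, 0, 0, 0, 0],
  [0, 186, 0, 0, 0, 0],
  [0, 248, 0, 0, 0, 0],
  [0, 310, 0, 0, 0, 0],
  [0, 372, 0, 0, 0, 0],
  [2, 434, 0, 0, 0, 0],
  [4, 496, 0, 0, 0, 0],
  [4, 558, 0, 0, 0, 0],
  [4, 620, 0, 0, 0, 0],
], claw=0.2)

```text
time: 12.22
tool_pos: [441.8, 308.9, 349.5]
orientation: [[1.0, 0.0, -0.001], [0.0, -1.0, -0.0], [-0.001, 0.0, -1.0]]
force: [0.2, -0.5, 0.2]
width: 68.2
gripper_force: 0.0
```

Request:
move_arm([
  [0, 50, 0, 0, 0, 0],
  [0, 87, -10, 0, 0, 0],
  [0, 87, -60, 0, 0, 0],
  [0, 87, -115, 0, 0, 0],
  [0, 87, -145, 0, 0, 0],
  [0, 87, -145, 0, 0, 0],
  [0, 87, -145, 0, 0, 0],
])

```text
time: 13.1
tool_pos: [442.7, 394.1, 205.8]
orientation: [[1.0, -0.0, 0.001], [-0.0, -1.0, 0.001], [0.001, -0.001, -1.0]]
force: [0.1, 0.8, -0.8]
width: 68.8
gripper_force: 0.0
```

```bash
python3 look.py c1 collar_steel;python3 pose.py collar_steel:14
```

```text
65.70646984690485 [513. 396. 176.]
collar_steel [([448.7, 397.1, 15.7], 0.81)]
   mask 0.84 3616 319.7 232.3 [441.  395.1]
13.25 [442.93984807 394.33254676 206.86280497]
collar_steel rect [443.7 395. ] [41.1 45. ] long -0.0 circ [443.7 394.7]
```

View pics/c1.png

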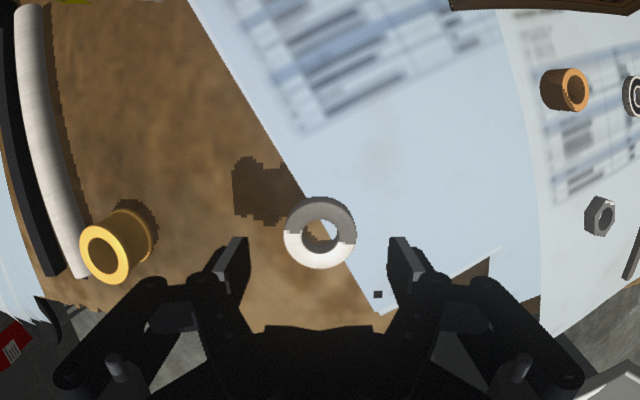

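Request:
move_arm([
  [0, 0, -20, 0, 0, 0],
  [0, 0, -31, 0, 0, 0],
  [0, 0, -31, 0, 0, 0],
])

```text
time: 13.72
tool_pos: [441.8, 393.6, 173.7]
orientation: [[1.0, -0.0, -0.001], [-0.0, -1.0, -0.001], [-0.001, 0.001, -1.0]]
force: [0.6, 0.2, 0.3]
width: 68.4
gripper_force: 0.0
```

Request:
move_arm([
  [0, 0, 0, 0, 0, 0],
  [0, 0, 0, 0, 0, 0],
  [0, 0, 0, 0, 0, 0],
  [0, 0, 0, 0, 0, 0],
  [0, 0, 0, 0, 0, 0],
], claw=1)

```text
time: 14.35
tool_pos: [442.4, 394.1, 175.1]
orientation: [[1.0, 0.0, 0.001], [0.0, -1.0, 0.001], [0.001, -0.001, -1.0]]
force: [-1.5, -0.1, 5.9]
width: 39.5
gripper_force: 40.2
```

Request:
move_arm([
  [0, 0, 40, 0, 0, 0],
  [0, -30, 90, 0, 0, 0],
  [0, -92, 90, 0, 0, 0],
  [0, -154, 90, 0, 0, 0],
  [0, -216, 90, 0, 0, 0],
  [0, -278, 90, 0, 0, 0],
  [0, -340, 90, 0, 0, 0],
  [0, -402, 90, 0, 0, 0],
  [0, -464, 90, 0, 0, 0],
  [0, -526, 90, 0, 0, 0],
])

```text
time: 15.6
tool_pos: [441.9, -134.3, 264.4]
orientation: [[1.0, -0.0, 0.001], [-0.0, -1.0, -0.0], [0.001, 0.0, -1.0]]
force: [1.7, -0.4, -1.1]
width: 39.3
gripper_force: 41.0
```

Request:
move_arm([
  [50, -35, 0, 0, 0, 0],
  [95, -75, 0, 0, 0, 0],
  [135, -120, 0, 0, 0, 0],
  [160, -160, 0, 0, 0, 0],
  [167, -181, -10, 0, 0, 0],
  [167, -181, -50, 0, 0, 0],
  [167, -181, -75, 0, 0, 0],
  [167, -181, -83, 0, 0, 0],
  [167, -181, -83.5, 0, 0, 0],
  [167, -181, -83.5, 0, 0, 0],
])

```text
time: 16.85
tool_pos: [608.1, -312.3, 181.1]
orientation: [[1.0, 0.0, -0.002], [0.0, -1.0, 0.001], [-0.002, -0.001, -1.0]]
force: [-1.9, 0.7, 3.6]
width: 39.3
gripper_force: 41.5
```

```bash
python3 look.py c2 collar_steel;python3 pose.py collar_steel:20
```

```text
65.70646984690485 [ 679. -311.  151.]
collar_steel [([615.0, -309.6, 22.2], 0.65)]
   mask 0.56 4953 318.2 255.2 [ 603.4 -310.3]
17.0 [ 608.52448823 -312.47597895  181.09503348]
collar_steel rect [ 609.7 -310.8] [39.6 45.6] long -0.6 circ [ 609.9 -310.4]
```

Request:
move_arm([
  [0, 0, 0, 0, 0, 0],
  [0, 0, 0, 0, 0, 0],
  [0, 0, 0, 0, 0, 0],
  [0, 0, 10, 0, 0, 0],
  [0, 0, 40, 0, 0, 0],
  [0, 0, 100, 0, 0, 0],
  [-30, 50, 150, 0, 0, 0],
  [-60, 100, 180, 0, 0, 0],
  [-70, 130, 180, 0, 0, 0],
  [-70, 130, 180, 0, 0, 0],
], claw=0.2)

```text
time: 18.35
tool_pos: [537.8, -180.5, 362.5]
orientation: [[1.0, 0.002, 0.001], [0.002, -1.0, 0.0], [0.001, -0.0, -1.0]]
force: [-0.1, 0.3, 0.0]
width: 68.4
gripper_force: 0.0
```

```bash
python3 look.py c3 tile_pin;python3 pose.py collar_steel:18 bearing_a:19 tile_pin:6 nut_m20:14
```

```text
65.70646984690485 [ 608. -179.  332.]
tile_pin [([615.5, -136.2, 3.0], 0.7)]
   mask 0.64 9839 279.4 104.4 [ 612.2 -137.9]
18.5 [ 539.62598617 -183.65805603  361.13557121]
collar_steel rect [ 607.6 -310. ] [41.5 44.4] long -88.0 circ [ 607.5 -309.8]
bearing_a rect [ 448.9 -318.4] [59.1 25.2] long 46.2 circ [ 443.1 -312.9]
bearing_a rect [552.8 119. ] [33.1 40.5] long -83.6 circ [552.7 119.5]
tile_pin rect [ 612.6 -136.6] [141.3  81.5] long 10.3 circ [ 612.7 -137.7]
nut_m20 rect [449.8 162.6] [33.9 46.5] long -69.5 circ [450.6 163. ]
flat normal deg mod 60 50.0 [41.6 41.6 41.6 41.7 41.7 41.8 41.9 42.  42.  41.9 41.9 41.8 41.8 41.8
 41.7 41.5 41.4 41.4 41.3 41.2 41.1 40.9 40.8 40.7 40.7 40.6 40.9 41.1
 41.3 41.5]
```

View pics/c3.png

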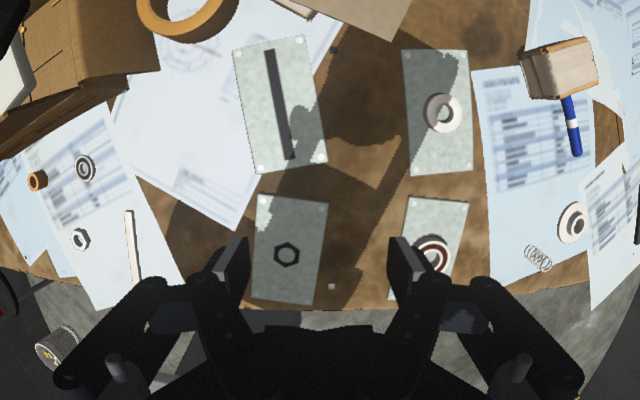

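Request:
move_arm([
  [-45, 40, 0, 0, 0, 0.1],
  [-92, 80, 0, 0, 0, 0.2],
  [-92, 142, 0, 0, 0, 0.3],
  [-92, 204, 0, 0, 0, 0.4],
  [-92, 266, 0, 0, 0, 0.4],
  [-92, 325, -10, 0, 0, 0.4],
  [-92, 351, -60, 0, 0, 0.4],
  [-92, 351, -120, 0, 0, 0.4],
  [-92, 351, -140, 0, 0, 0.4],
  [-92, 351, -140, 0, 0, 0.4],
], claw=0.3)

```text
time: 20.0
tool_pos: [446.7, 167.6, 218.9]
orientation: [[0.921, 0.389, -0.004], [0.389, -0.921, -0.001], [-0.004, -0.001, -1.0]]
force: [0.1, -1.0, 0.8]
width: 59.2
gripper_force: 0.0
```

```bash
python3 look.py n1 nut_m20;python3 pose.py nut_m20:16
```

```text
65.70646984690485 [512. 196. 189.]
nut_m20 [([448.5, 166.8, 22.7], 0.63)]
   mask 0.8 1687 321.0 222.8 [445.8 166.7]
20.15 [448.09876258 167.79020809 221.52174903]
nut_m20 rect [448.7 168.4] [38.3 29.9] long 24.4 circ [449.  167.9]
flat normal deg mod 60 52.0 [34.  34.3 34.6 34.9 35.1 35.3 35.5 35.6 35.7 35.8 35.8 35.8 35.8 35.8
 35.7 35.5 35.3 35.1 34.9 34.7 34.4 34.1 33.8 33.5 33.1 32.9 32.9 33.
 33.3 33.7]
```

View pics/n1.png

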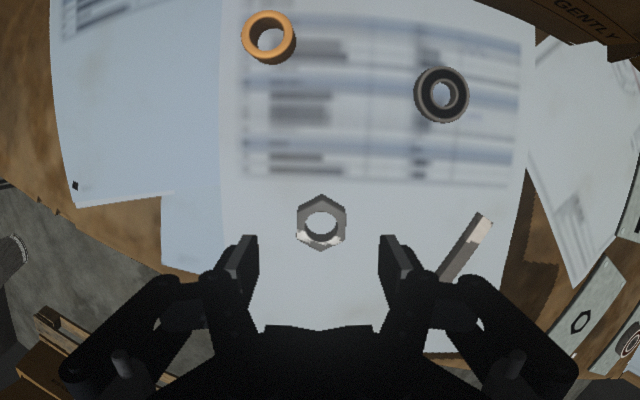

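Request:
move_arm([
  [0, 0, -30, 0, 0, 0],
  [0, 0, -46, 0, 0, 0],
  [0, 0, -46.5, 0, 0, 0],
  [0, 0, -46.5, 0, 0, 0],
])

```text
time: 20.75
tool_pos: [447.7, 167.9, 175.1]
orientation: [[0.921, 0.389, 0.002], [0.389, -0.921, 0.0], [0.002, 0.0, -1.0]]
force: [0.3, 0.0, 0.4]
width: 59.8
gripper_force: 0.0
```

Request:
move_arm([
  [0, 0, 0, 0, 0, 0],
  [0, 0, 0, 0, 0, 0],
  [0, 0, 0, 0, 0, 0],
  [0, 0, 0, 0, 0, 0],
  [0, 0, 0, 0, 0, 0],
], claw=1)

```text
time: 21.38
tool_pos: [447.6, 167.9, 175.1]
orientation: [[0.921, 0.389, 0.002], [0.389, -0.921, 0.0], [0.002, 0.0, -1.0]]
force: [-0.3, 0.9, 8.2]
width: 29.0
gripper_force: 39.0
```

Request:
move_arm([
  [0, 0, 40, 0, 0, 0],
  [0, -30, 80, 0, 0, 0],
  [0, -92, 80, 0, 0, 0],
  [-3, -154, 80, 0, 0, 0],
  [-7, -216, 80, 0, 0, 0],
  [-7, -275, 80, 0, 0, 0],
  [-7, -309, 60, 0, 0, 0],
  [-7, -309, 20, 0, 0, 0],
  [-7, -309, 8, 0, 0, 0],
  [-7, -309, 6.5, 0, 0, 0],
])

```text
time: 22.62
tool_pos: [439.8, -140.7, 180.5]
orientation: [[0.921, 0.39, -0.002], [0.39, -0.921, 0.001], [-0.001, -0.001, -1.0]]
force: [-1.5, -0.4, 3.2]
width: 28.7
gripper_force: 42.0
```

Request:
move_arm([
  [0, 0, 0, 0, 0, 0],
  [0, 0, 0, 0, 0, 0],
])

```text
time: 22.88
tool_pos: [440.5, -140.8, 181.2]
orientation: [[0.921, 0.39, 0.001], [0.39, -0.921, -0.0], [0.001, 0.001, -1.0]]
force: [0.8, -0.3, -0.9]
width: 28.7
gripper_force: 41.5
```

```bash
python3 look.py n2 nut_m20;python3 pose.py nut_m20:22
```

```text
65.70646984690485 [ 506. -112.  151.]
nut_m20 [([437.7, -139.7, 27.2], 0.78)]
   mask 0.85 2981 318.2 259.4 [ 434.3 -142.3]
23.025 [ 440.38922489 -141.0062958   181.08131264]
nut_m20 rect [ 441.2 -139.6] [39.9 29.4] long 21.4 circ [ 441.1 -139.5]
flat normal deg mod 60 52.0 [34.5 34.9 35.3 35.5 35.8 36.  36.2 36.3 36.5 36.6 36.7 36.7 36.7 36.6
 36.6 36.4 36.3 36.1 35.8 35.6 35.4 35.1 34.7 34.3 33.9 33.6 33.4 33.4
 33.7 34.2]
```

Request:
move_arm([
  [0, 0, 0, 0, 0, 0],
  [0, 0, 0, 0, 0, 0],
  [0, 0, 0, 0, 0, 0],
  [0, 0, 10, 0, 0, 0],
  [0, 0, 50, 0, 0, 0],
  [0, 0, 110, 0, 0, 0],
  [0, 0, 130, 0, 0, 0],
  [0, 0, 130, 0, 0, 0],
], claw=0.4)

```text
time: 24.12
tool_pos: [440.8, -141.4, 312.9]
orientation: [[0.921, 0.389, 0.004], [0.389, -0.921, -0.002], [0.003, 0.004, -1.0]]
force: [-0.2, -0.3, -0.3]
width: 50.9
gripper_force: 0.0
```

```bash
python3 look.py n3 nut_m20;python3 pose.py nut_m20:20 pin_long:9 tile_pin:6
```

```text
65.70646984690485 [ 506. -113.  283.]
nut_m20 [([438.9, -140.7, 28.1], 0.97), ([599.7, -303.7, 9.5], 0.69), ([441.8, -304.8, 25.9], 0.46)]
   mask 0.61 938 316.7 191.0 [ 436.1 -141.7]
24.275 [ 439.57842074 -140.87370021  309.88782274]
nut_m20 rect [ 439.4 -140.4] [35.2 29. ] long 22.9 circ [ 439.2 -140.1]
flat normal deg mod 60 54.0 [32.4 32.8 33.1 33.5 33.8 34.  34.3 34.4 34.6 34.7 34.8 34.8 34.8 34.7
 34.7 34.6 34.4 34.2 33.9 33.7 33.4 33.1 32.7 32.4 32.1 31.8 31.5 31.5
 31.7 32.1]
pin_long rect [432.9  69.2] [ 20.  123.1] long -7.2 circ [433.   69.8]
tile_pin rect [ 590.7 -140.5] [98.7 80.7] long 10.5 circ [ 592.  -140.5]
```

Request:
move_arm([
  [-7, 50, 0, 0, 0, -0.15],
  [-7, 110, 0, 0, 0, -0.3],
  [-7, 170, 0, 0, 0, -0.45],
  [-7, 212, 0, 0, 0, -0.517],
  [-7, 212, -50, 0, 0, -0.517],
  [-7, 212, -90, 0, 0, -0.517],
  [-7, 212, -90, 0, 0, -0.517],
  [-7, 212, -90, 0, 0, -0.517],
])

```text
time: 25.48
tool_pos: [433.6, 70.7, 221.2]
orientation: [[0.993, -0.117, -0.0], [-0.117, -0.993, 0.0], [-0.0, -0.0, -1.0]]
force: [0.3, 0.0, 0.1]
width: 51.4
gripper_force: 0.0
```

```bash
python3 look.py q1 pin_long;python3 pose.py pin_long:10
```

```text
65.70646984690485 [504.  64. 191.]
pin_long [([553.3, 128.9, 12.2], 0.25)]
   mask 0.68 3348 322.3 211.4 [439.2  69.3]
25.625 [434.00668194  70.66887627 222.01238661]
pin_long rect [432.3  70.4] [ 12.5 122.4] long -6.4 circ [432.3  70.6]
```

View pics/q1.png

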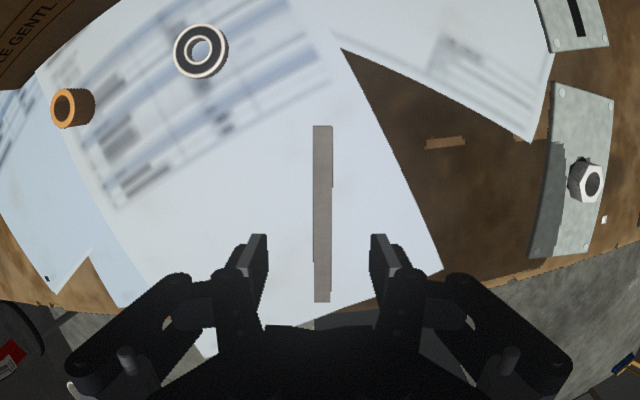

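Request:
move_arm([
  [-1, 0, -30, 0, 0, 0],
  [-1, 0, -44, 0, 0, 0],
  [-1, 0, -44.5, 0, 0, 0],
  [-1, 0, -44.5, 0, 0, 0],
])

```text
time: 26.22
tool_pos: [432.5, 70.8, 176.8]
orientation: [[0.993, -0.117, 0.001], [-0.117, -0.993, 0.0], [0.001, -0.0, -1.0]]
force: [0.2, 0.3, 0.5]
width: 51.9
gripper_force: 0.0
```

Request:
move_arm([
  [0, 0, 0, 0, 0, 0],
  [0, 0, 0, 0, 0, 0],
  [0, 0, 0, 0, 0, 0],
  [0, 0, 0, 0, 0, 0],
  [0, 0, 0, 0, 0, 0],
], claw=1, squeeze=50)

```text
time: 26.85
tool_pos: [432.4, 70.8, 176.8]
orientation: [[0.993, -0.117, 0.001], [-0.117, -0.993, 0.0], [0.001, -0.0, -1.0]]
force: [-0.5, -0.2, 8.0]
width: 10.5
gripper_force: 50.1
```

Request:
move_arm([
  [0, 0, 40, 0, 0, 0],
  [0, -30, 80, 0, 0, 0.05],
  [0, -90, 80, 0, 0, 0.15],
  [0, -150, 80, 0, 0, 0.3],
  [45, -185, 80, 0, 0, 0.3],
  [100, -209, 80, 0, 0, 0.3],
  [150, -209, 80, 0, 0, 0.3],
  [180, -209, 60, 0, 0, 0.3],
  [180, -209, 25, 0, 0, 0.3],
  [180, -209, 15, 0, 0, 0.3],
])

```text
time: 28.1
tool_pos: [610.9, -137.6, 188.8]
orientation: [[0.983, 0.182, -0.005], [0.182, -0.983, 0.002], [-0.004, -0.003, -1.0]]
force: [-0.2, 0.2, -0.5]
width: 10.2
gripper_force: 49.2
```

Request:
move_arm([
  [0, 0, 0, 0, 0, 0],
  [0, 0, 0, 0, 0, 0],
])

```text
time: 28.35
tool_pos: [612.4, -138.3, 192.4]
orientation: [[0.983, 0.182, 0.001], [0.182, -0.983, -0.0], [0.001, 0.001, -1.0]]
force: [0.6, -1.0, -1.5]
width: 9.9
gripper_force: 49.2
```

```bash
python3 look.py q2 pin_long tile_pin;python3 pose.py pin_long:26 tile_pin:6
```

```text
65.70646984690485 [ 682. -124.  162.]
pin_long [([632.6, -133.8, 30.0], 0.55)]
   mask 0.84 4838 318.0 224.0 [ 621.3 -135.2]
tile_pin [([647.9, -127.0, 8.0], 0.76)]
   mask 0.68 18724 318.2 181.2 [ 644.8 -131. ]
   mask 0.39 4824 318.1 223.8 [ 621.4 -135.3]
28.6 [ 612.39161823 -138.29704515  192.10183106]
pin_long rect [ 618.9 -135.7] [109.5  12.7] long 10.1 circ [ 619.  -136.1]
tile_pin rect [ 634.2 -132.9] [96.1 80.1] long 10.3 circ [ 634.  -132.8]
```

View pics/q2.png

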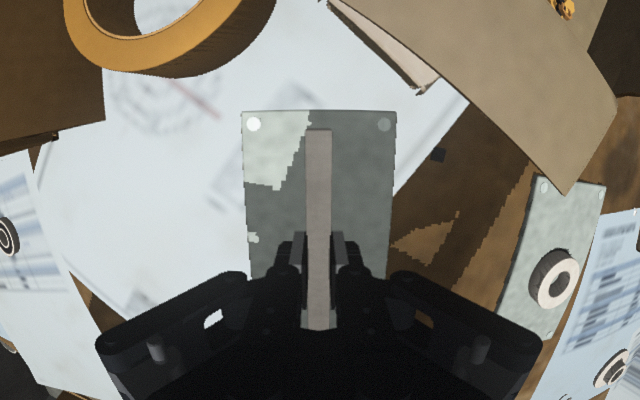

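Request:
move_arm([
  [0, 0, -4, 0, 0, 0],
  [0, 0, -8, 0, 0, 0],
  [0, 0, -8.5, 0, 0, 0],
  [0, 0, -8.5, 0, 0, 0],
])

```text
time: 29.25
tool_pos: [612.1, -138.1, 182.9]
orientation: [[0.983, 0.182, -0.0], [0.182, -0.983, 0.0], [-0.0, -0.0, -1.0]]
force: [-2.4, 0.8, 3.8]
width: 10.0
gripper_force: 50.0
```

Request:
move_arm([
  [0, 0, 0, 0, 0, 0],
  [0, 0, 0, 0, 0, 0],
  [0, 0, 0, 0, 0, 0],
  [0, 0, 10, 0, 0, 0],
  [0, 0, 60, 0, 0, 0],
  [0, 0, 120, 0, 0, 0],
  [-60, 0, 170, 0, 0, -0.1],
  [-90, -30, 200, 0, 0, -0.183],
  [-90, -60, 200, 0, 0, -0.183],
  [-90, -60, 200, 0, 0, -0.183],
], claw=0.4)

```text
time: 30.5
tool_pos: [521.9, -199.9, 384.5]
orientation: [[1.0, -0.002, 0.003], [-0.002, -1.0, -0.002], [0.003, 0.002, -1.0]]
force: [0.5, 0.5, -0.1]
width: 51.3
gripper_force: 0.0
```

```bash
python3 look.py f1 pin_long; python3 pose.py pin_long:15 tile_pin:6 collar_steel:18 nut_m20:20 bearing_a:19 tile_bearing:6 tile_collar:6 tile_nut:6 | grep -v -A2 flat
```

```text
65.70646984690485 [ 593. -199.  355.]
pin_long [([616.3, -134.6, 18.2], 0.63)]
   mask 0.81 1261 260.9 90.2 [ 614.5 -135.1]
30.65 [ 522.04084352 -197.69536638  382.57013925]
pin_long rect [ 613.5 -136.9] [122.   15.3] long 10.7 circ [ 612.6 -132.6]
pin_long rect [ 439.6 -313.3] [57.9 44.8] long 48.1 circ [ 437.9 -311.8]
tile_pin rect [ 612.5 -136.9] [140.6  80.9] long 10.5 circ [ 612.8 -137.5]
collar_steel rect [ 607.6 -309.9] [40.7 41.6] long -88.5 circ [ 607.5 -310.3]
nut_m20 rect [ 440.7 -144.9] [34.1 23.8] long 6.9 circ [ 440.2 -143. ]
flat normal deg mod 60 46.0 [30.7 30.8 30.9 31.  31.1 31.1 31.1 31.1 31.2 31.2 31.2 31.2 31.1 31.
 30.9 30.8 30.6 30.5 30.3 30.2 30.3 30.3 30.2 30.2 30.3 30.4 30.5 30.6
 30.6 30.7]
bearing_a rect [552.  119.7] [38.3 35.6] long 80.4 circ [551.4 119.8]
bearing_a rect [ 441.1 -312. ] [57.8 46.4] long 46.6 circ [ 437.4 -308.5]
tile_bearing rect [ 443.4 -313.4] [ 82.1 132.6] long -5.5 circ [ 443.  -314.7]
tile_collar rect [ 609. -311.] [140.1  82.2] long 6.5 circ [ 608.9 -311.6]
tile_nut rect [ 440.9 -140.3] [ 80.8 141.4] long -7.9 circ [ 441.4 -141.5]
```

View pics/f1.png

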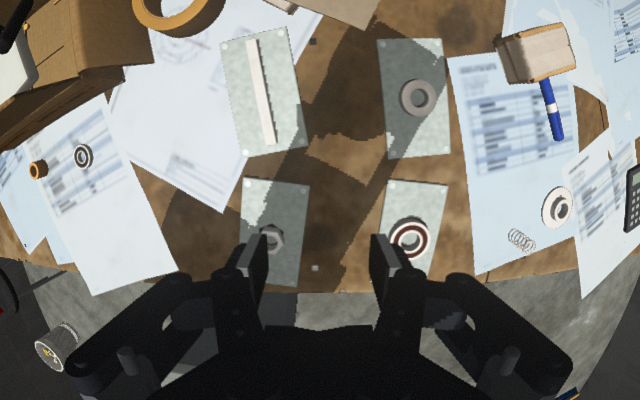

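All four parts lie flat and cover their silhouettes: pin at (261,91), collar at (418,97), nut at (271,240) and bearing at (410,239). All are within about 3 mm of centre, so I am handing in.

```bash
python3 -c "
from bench import finish_job
print(finish_job())"
```

```text
the job is handed in; nothing more can be done
None
```

The bearing, collar, nut and pin each lie flat on their own tile, about 3 mm or less off centre in the wrist camera, with the pin along its silhouette. I left the small bearing and bush alone and handed the job in at about 31 s; it returned no verdict.

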